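# Hold a case panel square

### The job

Swing the teal cover of the instrument case gently up and back until it rests open on its stop, and leave it there. Then take the aluminium square by its red post and press its outer corner fully home into the case's inside corner, where the grey rear panel meets the springy teal side panel, so that both faces of the square bear on the panels and the side panel is pushed out square. Finish while still holding it pressed there with the fingers on the square and not on the side panel, and leave the battery, screwdriver and screw dish alone.

Things in the scene. Friction and masses are not known exactly. Their poses are not given: they have to be found in the camera images.
- case: Open-topped instrument case fixed to the bench, 200 (its x) by 180 (its y) by 49 mm high. Origin: centre of its underside on the bench; z up. Floor 4 mm thick, walls 6 mm. Rear panel on its +x side, springy side panel on its -y side, cover hinge on top of its +y side. Inner faces at x = +-94, y = +-84 mm. A fixed circuit board, 18 mm over the bench, fills y = 53 to 81
- cover (a joint): Hinge of the teal sheet cover (220 g): 0 closed, grows as it lifts, 1.75 rad (100 degrees) is its open stop. It swings freely: below 90 degrees it falls shut, past 90 degrees it falls onto the stop. It must be eased over: never faster than 2 rad/s
- cover_hinge (a point): Middle of the cover's hinge line, which runs along the case's x axis, at the case's (0, 90, 49) mm
- cover_handle (a point): Middle of the black round handle bar, 10 mm thick, 100 mm long, along the case's x, in the cover's plane, 225 mm from the hinge and 43 mm beyond the free edge, joined to it at both ends. Closed: at the case's (0, -135, 50) mm. Opening, it rises and travels toward the case's +y, to 222 mm above the hinge line and 40 mm beyond it at the stop
- square: Loose aluminium square, about 220 g, lying flat: an L, legs 120 long, 22 wide, 14 mm high, with 8 mm web and red upright post 22 by 22 mm, top 52 mm above the underside. Origin: underside, on the post's axis; z up. Outer faces: x = +42 (goes to the rear panel), y = -42 mm (to the side panel); legs reach x = -78 and y = +78. Seated, its axes are parallel to the case's
- square_corner (a point): Outer corner of the square at its underside, at its (42, -42, 0) mm
- corner (a point): Inside corner of the case where rear panel and side panel meet, on the case's floor, at the case's (94, -84, 4) mm
- rear_panel (a point): Middle of the inner face of the fixed grey rear panel of the case, 180 by 6 by 45 mm, this point at the case's (94, 0, 26) mm; its top is 49 mm above the bench
- side_panel: Teal side panel, 186 mm long, 6 mm thick, 45 mm high, pivoting on an upright pin at the inside corner. Origin: on its inner face at the corner, at floor level; it extends along its own -x, inner face looks to its +y. Its face, the rear panel's and the square's are smooth (friction about 0.2)
- side_swing (a joint): Swing of the side panel: 0 = square to the rear panel (hard stop), 0.12 rad = sprung inward into the case (free end 22 mm in), where it starts. A spring of about 0.25 to 0.3 N m pushes it inward, so about 3 N at the end of the square's leg holds it out; it springs back if let go
- battery: Bystander: blue battery block, 46 by 28 by 47 mm, standing. Origin: centre of its underside
- screwdriver: Bystander: red-handled screwdriver, 160 mm long, lying along its x. Origin: underside at its middle
- screw_dish: Bystander: steel dish, 70 mm across, 20 mm high. Origin: centre of its underside
Mind the look-alikes: they are no part of the job. Of the things shaped like the square, the aluminium one is meant.

How it is judged:
On the way, in this order (a step that is already met when the one before it is completed fails the run):
1. the cover rests open on its stop (value of joint cover above 1.68 rad and velocity of joint cover below 0.2 rad/s), for 0.3 s.
2. the square is pressed home in the corner, both faces touching (horizontal distance between square_corner and corner below 0.005 m and z of square_corner in the frame of case below 0.025 m and angle between the x axis of square and the x axis of case, either way round below 0.06 rad and angle between square's own z axis and vertical below 0.06 rad and contact force between square and rear_panel above 1 N and contact force between square and side_panel above 1 N and value of joint side_swing below 0.03 rad), for 0.3 s.
At the end, for the whole second after the job is handed in: Cover open past 1.65 rad; square's corner within 5 mm of the case's in plan, under 25 mm over the bench, level and aligned within 0.06 rad, still, over 1 N on each panel; side panel within 0.03 rad of square; fingers still on the square (over 1 N), arm not touching the side panel (all of step 2 and value of joint cover above 1.65 rad and contact force between the fingers and square above 1 N and contact force between each of the arm, the fingers and side_panel below 0.5 N and linear speed of square below 0.02 m/s); the arm keeps its last pose, push and grip.
It fails at once if the cover is swung or dropped faster than 2 rad/s (velocity of joint cover above 2 rad/s or velocity of joint cover below -2 rad/s).
It fails at once if the battery is shifted by more than 30 mm (distance of battery from where it was at the start of the episode above 0.03 m).
It fails at once if the screwdriver is shifted by more than 30 mm (distance of screwdriver from where it was at the start of the episode above 0.03 m).
It fails at once if the screw dish is shifted by more than 30 mm (distance of screw_dish from where it was at the start of the episode above 0.03 m).
It also fails if it takes over 72 s, if anything falls off the work surface, if the arm or the gripper's body presses on something with over 40 N, if the wrist force passes 120 N, or if a joint passes its speed limit or range.

### The arm

A 6-joint arm with a two-finger parallel gripper is mounted at the origin on the work surface. World frame = base frame: x ahead of the robot, y to its left, z up, the work surface at z = 0. Lengths are in m, angles in rad, forces in N, time in s.
With the tool pointing down it reaches from about 0.3 to 0.775 m from the base axis. Payload 14.6 kg.
Tool frame: the origin (TCP) lies at the very end of the fingers, on their centre line; the grasp point (between the pads) lies 19 mm behind it; z points along the fingers, y is the line along which they close (so a half turn about z gives the same grasp; the last joint's range is limited). The gripper opens to 94 mm and grips with 3 to 60 N. Pads are 16 mm wide; open, the fingers measure 119 mm over their backs; the gripper's body (75 mm by 177 mm) begins 78 mm behind the grasp point.
Start: joints at [1.138, 0.3, 1.521, -0, 1.321, -0.067], TCP at [0.197, 0.514, 0.205] pointing down, gripper open.
Joint ranges: [-3.03, 3.03], [-0.79, 2.21], [0.23, 2.52], [-1.04, 4.18], [0, 3.07], [-2.55, 2.55]. Speed limits (rad/s): [2.22, 2.22, 2.57, 3.14, 3.14, 3.14].

### API

Orientations are given as [roll, pitch, yaw] about the fixed x, y, z axes, in that order (R = Rz(yaw) Ry(pitch) Rx(roll)).
In Python, from station import ctrl, cams gives the robot as it stands. The module is installed in compiled form; this text tells all that it offers.
- The arm moves only by the tool arm_command, never from a script. Its argument "plan" is a list that holds one entry, the list of rows, each a list of 7 numbers: the shift along the tool's x, y, z in shares of 600 mm (1.0 is 600 mm), then the turn, a rotation vector about the tool's x, y, z in parts of the range, where 1.0 means pi rad, then the closure, from -1 (fully open) to 1 (shut). A call has 1 to 12 rows; each row is the pose to reach, as a shift and turn from the pose commanded when the call began, along the tool's axes at that moment; what a row does not reach only later rows make up. A row lasts 1/10 s, in which the tool goes at most 50 mm and 8.59 degrees, less where a joint would pass 70% of its speed; a pose out of reach is approached as far as the arm can. Shift and turn numbers lie between -1 and 1, and a call with a number outside is refused. A call with a gripper value outside its range is refused whole. The fingers move at their own pace and stop on an object; "squeeze" is the grip in N (left out, the last holds). Time passes only in rows, so rows that repeat a pose let the fingers close. It gives the time, the measured TCP pose, the force, the opening and the grip force at its end, in the units of the state.
- ctrl.get_obs(): the state, without advancing time (a new reading comes with each control period).
- cams.camera(name): name is "scene" or "top"; returns (picture, depth): 480x640x3 uint8, blue, green, red; 480x640 float32, m along the optical axis (not along the pixel's ray), 0 where there is no reading.
- cams.camera_info(name): a dict with "fx", "fy", "cx", "cy" (pixels), "dist_coeffs" ([k1, k2, p1, p2, k3] as OpenCV has them; the pictures are not rectified), "world_to_cam" (4x4, takes a point from world to camera coordinates). Camera axes: x right, y down, z forward; pixel columns grow to the right and rows downward; lengths in m; the calibration is good to about 2 mm. A picture is of the moment at which its call begins. camera_info takes no time and is no camera call.
- ctrl.hand_in(): hands the job in; it is judged then, once.
The state is a dict: "time_s": time; "qpos": joint angles; "joint_vel": joint speeds; "tau": joint torques, N m; "ee_pos": TCP position; "eef_rot": TCP orientation; "force": force on the tool from outside, world axes, zero at the start; "moment": the same for the moment, N m; "grip_width": finger opening in m; "grip_force": force on a finger pad.
Only numpy, scipy, OpenCV 4.12 (cv2) and the standard library are available. Lean on these libraries where they do the work, as an engineer would, in place of code of your own. Each camera call takes 0.05 s, during which the arm holds its last target. There are 200 camera calls.

## Working session

There is one attempt and no reset: what is moved stays moved. The work goes in short steps, Python scripts to look and compute and a tool call to move; the robot and the scene stay as the last step left them, time stands still between calls to the robot, and variables do not carry over. Pictures are saved under pics/ and viewed, at most 10 in all, crops included, and the job is handed in when it is done.

Besides the shell and the picture viewer there is one more tool, called after "Emit:" by a JSON object that holds its "op" and its "data", one argument or row to a line. arm_command: Moves the arm, as the interface text tells. Its arguments: {"type":"object","properties":{"plan":{"type":"array"},"squeeze":{"type":"number"}},"required":["plan"]}

```bash
mkdir -p pics
cat > h.py <<'E'
import numpy as np, cv2
from station import ctrl, cams
from scipy.spatial.transform import Rotation as R
def cloud(name):
    im,d=cams.camera(name); c=cams.camera_info(name)
    K=np.array([[c['fx'],0,c['cx']],[0,c['fy'],c['cy']],[0,0,1]]); D=np.array(c['dist_coeffs'])
    v,u=np.mgrid[:480,:640]
    n=cv2.undistortPoints(np.stack([u,v],-1).reshape(-1,1,2).astype(float),K,D).reshape(480,640,2)
    P=np.dstack([n*d[...,None],d])
    T=np.linalg.inv(np.array(c['world_to_cam']))
    return im,d,P@T[:3,:3].T+T[:3,3]
E
python3 - <<'E'
from h import *
for n in ("scene","top"):
    im,d,P=cloud(n); cv2.imwrite(f"pics/{n}0.png",im); np.savez(f"{n}0.npz",im=im,d=d,P=P)
    print(n,np.linalg.inv(np.array(cams.camera_info(n)['world_to_cam'])).round(3).tolist())
print(ctrl.get_obs())
E
```

```text
scene [[0.854, 0.3, -0.426, 1.111], [0.521, -0.483, 0.704, -1.087], [0.005, -0.823, -0.569, 0.843], [0.0, 0.0, 0.0, 1.0]]
top [[0.009, -0.991, 0.13, 0.403], [-1.0, -0.01, -0.003, -0.116], [0.004, -0.13, -0.991, 1.112], [0.0, 0.0, 0.0, 1.0]]
{'time_s': 0.1, 'qpos': array([ 1.13842712e+00,  3.00432267e-01,  1.52153213e+00,  9.99779623e-06,
        1.32069809e+00, -6.66054472e-02]), 'joint_vel': array([ 0.00062043,  0.00047268, -0.00144194,  0.00079529,  0.00135018,
        0.00087269]), 'tau': array([ 1.71833359e-03, -5.32636464e+01, -3.53284943e+01,  7.09885382e-02,
        2.35580618e-02, -4.94346614e-05]), 'ee_pos': array([0.19661621, 0.51339725, 0.20492834]), 'eef_rot': array([-3.14052584e+00, -8.08666377e-05,  2.77582638e+00]), 'force': array([-0.41568798,  0.36807394, -0.2009852 ]), 'moment': array([0.00161613, 0.01196178, 0.0231034 ]), 'grip_force': 0.0, 'grip_width': 0.09401939518843118}
```

View pics/scene0.png

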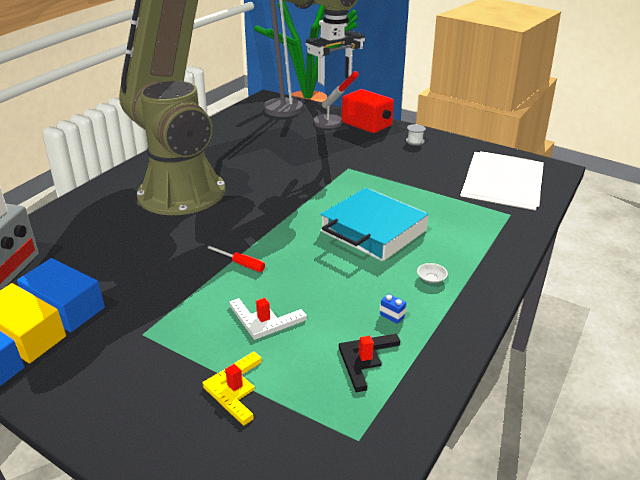

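View pics/top0.png

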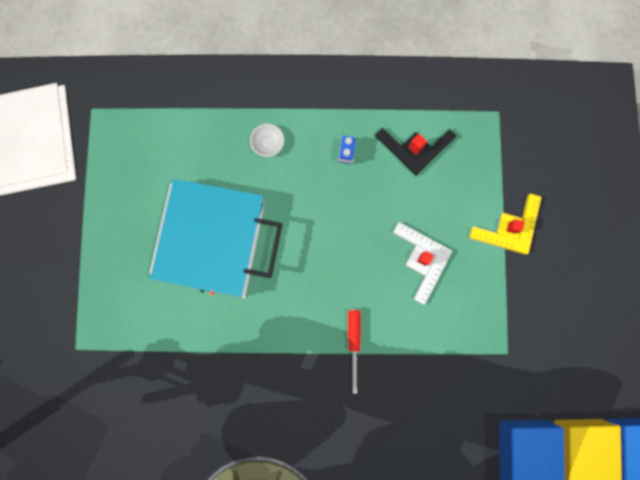

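The scene view shows the teal cover at (375,222) with its handle at (345,232). The white/aluminium square is at (265,315); the yellow and black ones are look-alikes. In the top view, the cover is at (207,238), the handle bar at x≈275 and the square's post at (426,258).

Run:
```python
from h import *
def rect(p):
    r=cv2.minAreaRect((p[:,:2]*1000).astype(np.float32)); return r, cv2.boxPoints(r).round(1).tolist()
for n in ("top","scene"):
    f=np.load(f"{n}0.npz"); im,d,P=f['im'].astype(int),f['d'],f['P']
    hsv=cv2.cvtColor(f['im'],cv2.COLOR_BGR2HSV).astype(int); H,S,V=hsv[...,0],hsv[...,1],hsv[...,2]
    X,Y,Z=P[...,0],P[...,1],P[...,2]; ok=d>0
    ws=ok&(X>.25)&(X<.75)&(Y<.35)&(Y>-.45)
    m=ws&(H>90)&(H<108)&(S>120)&(Z>.03)&(Y>-.05)
    print(n,"cover",m.sum(),np.median(Z[m]).round(4),rect(P[m]), P[m].mean(0).round(4))
    m=ws&(V<70)&(Z>.03)&(Z<.08)&(Y>-.1)&(Y<.12)
    print("handle",m.sum(),np.median(P[m],0).round(4),rect(P[m]))
    m=ws&(S<45)&(V>120)&(Z>.005)&(Z<.03)&(Y<-.1)&(X<.55)
    print("square",m.sum(),np.percentile(Z[m],[10,50,90]).round(4),rect(P[m]))
    m=ws&((H<8)|(H>172))&(S>150)&(Z>.046)&(Y<-.15)&(X<.5)&(Y>-.33)
    print("post",m.sum(),np.median(P[m],0).round(4),rect(P[m]))
    m=ws&((H<8)|(H>172))&(S>150)&(Z>.046)&(X>.5)
    if m.any(): print("postblack",np.median(P[m],0).round(4))
    m=ws&(H>108)&(H<125)&(S>120)&(X>.5)&(Y<0)
    print("batt",np.median(P[m],0).round(4),Z[m].max())
```

```text
top cover 9379 0.052 (((550.2230224609375, 102.73446655273438), (181.6797332763672, 202.94630432128906), 79.11837005615234), [[433.3999938964844, 32.70000076293945], [632.7000122070312, -5.599999904632568], [667.0, 172.8000030517578], [467.70001220703125, 211.10000610351562]]) [0.5492 0.1015 0.052 ]
handle 256 [ 0.5216 -0.0241  0.055 ] (((529.50048828125, -9.396820068359375), (47.518890380859375, 104.84676361083984), 79.24105834960938), [[473.6000061035156, -23.0], [576.5999755859375, -42.5], [585.4000244140625, 4.199999809265137], [482.3999938964844, 23.700000762939453]])
square 1350 [0.0079 0.0132 0.0167] (((401.9397888183594, -266.4056091308594), (81.38909149169922, 336.0810852050781), 61.92027282714844), [[234.5, -223.1999969482422], [531.0, -381.3999938964844], [569.4000244140625, -309.6000061035156], [272.79998779296875, -151.39999389648438]])
post 0 [nan nan nan] (((0.0, 0.0), (0.0, 0.0), 0.0), [[0.0, 0.0], [0.0, 0.0], [0.0, 0.0], [0.0, 0.0]])
postblack [ 0.5229 -0.3156  0.052 ]
batt [ 0.7315 -0.1686  0.0419] 0.047183522627464836
scene cover 3213 0.0507 (((544.2298583984375, 8
[... 392 characters left out ...]
.07351684570312), [[471.6000061035156, -33.20000076293945], [582.2999877929688, -46.70000076293945], [589.5, 13.0], [478.8999938964844, 26.5]])
square 827 [0.0077 0.0127 0.0154] (((401.25189208984375, -269.2223815917969), (75.32586669921875, 340.4034118652344), 61.94664001464844), [[233.3000030517578, -222.39999389648438], [533.7000122070312, -382.5], [569.2000122070312, -316.0], [268.79998779296875, -155.89999389648438]])
post 1 [ 0.499  -0.323   0.0487] (((498.9712219238281, -323.017822265625), (0.0, 0.0), 0.0), [[499.0, -323.0], [499.0, -323.0], [499.0, -323.0], [499.0, -323.0]])
postblack [ 0.525  -0.3205  0.0511]
batt [ 0.7314 -0.1808  0.0356] 0.04864672980911333
  return _methods._mean(a, axis=axis, dtype=dtype,
  ret = um.true_divide(
```

```bash
cat > fit.py <<'E'
from h import *
from scipy.optimize import minimize
from scipy.spatial import cKDTree
from matplotlib.path import Path if False else None
E
cat > fit.py <<'E'
from h import *
from scipy.optimize import minimize
Lp=np.array([[42,-42],[42,78],[20,78],[20,-20],[-78,-20],[-78,-42]],np.float32)
def fit(P,c0):
    """P: Nx2 mm points of the white top; fit L pose by signed distance."""
    def cost(q):
        a=q[2]; A=np.array([[np.cos(a),-np.sin(a)],[np.sin(a),np.cos(a)]]); p=((P-q[:2])@A).astype(np.float32)
        # union of L and web: penalise outside, and penalise slack at extents
        s=np.array([max(-cv2.pointPolygonTest(Lp,(float(x),float(y)),True),0) for x,y in p])
        s[(np.abs(p)<20).all(1)]=0
        e=np.percentile(p,[1,99],axis=0)
        return np.minimum(s,8).mean()+.05*(abs(e[0,0]+77)+abs(e[1,0]-41)+abs(e[0,1]+41)+abs(e[1,1]-77))
    best=None
    for a in np.arange(0,2*np.pi,np.pi/6):
        r=minimize(cost,[*c0,a],method='Nelder-Mead',options=dict(maxiter=250,initial_simplex=[[*c0,a],[c0[0]+8,c0[1],a],[c0[0],c0[1]+8,a],[*c0,a+.3]]))
        if best is None or r.fun<best.fun: best=r
    return best
if __name__=="__main__":
  for n in ("top","scene"):
    f=np.load(f"{n}0.npz"); P=f['P']; hsv=cv2.cvtColor(f['im'],cv2.COLOR_BGR2HSV).astype(int); H,S,V=[hsv[...,i] for i in range(3)]
    X,Y,Z=[P[...,i] for i in range(3)]; ok=f['d']>0
    red=ok&((H<8)|(H>172))&(S>150)&(Z>.044)&(np.hypot(X-.523,Y+.316)<.04)
    c=P[red].mean(0)*1000; r=cv2.minAreaRect((P[red][:,:2]*1000).astype(np.float32))
    w=ok&(S<60)&(V>110)&(Z>.004)&(Z<.03)&(np.hypot(X-.523,Y+.316)<.12)
    b=fit(P[w][:,:2]*1000,c[:2]); a=b.x[2]
    print(n,"post",c.round(1),red.sum(),r,"sq",b.x.round(3),b.fun.round(3),w.sum(),np.median(Z[w]).round(4),"yaw mod",np.arctan2(np.sin(a),np.cos(a)))
E
time python3 fit.py
```

```text
top post [ 513.7 -319.7   51.6] 113 ((514.6314086914062, -319.9701232910156), (20.545793533325195, 20.498687744140625), 59.88787078857422) sq [ 515.126 -322.646    5.787] 0.699 1625 0.0132 yaw mod -0.49572700334971326
scene post [ 515.7 -325.7   50.6] 97 ((514.3242797851562, -323.4879455566406), (21.035470962524414, 26.97119140625), 59.64250946044922) sq [ 515.414 -323.968    5.801] 0.523 1124 0.0126 yaw mod -0.482349252042303
real	0m28.454s
user	0m28.251s
sys	0m0.481s
```

```bash
cat > mv.py <<'E'
from h import *
from pprint import pprint
CASE=np.array([550,104.]); CY=-0.188
def case(x,y): c,s=np.cos(CY),np.sin(CY); return CASE+np.array([c*x-s*y,s*x+c*y])
def rows(targets,start=None):
    """targets: (x,y,z mm, yaw) tool-down; prints tool-frame shifts from start pose (measured if None)"""
    o=ctrl.get_obs()
    if start is None:
        p0=o['ee_pos']*1000; R0=R.from_euler('xyz',o['eef_rot'])
    else: p0=np.array(start[:3],float); R0=R.from_euler('xyz',[np.pi,0,start[3]])
    for x,y,z,yaw in targets:
        s=R0.inv().apply(np.array([x,y,z])-p0); t=(R0.inv()*R.from_euler('xyz',[np.pi,0,yaw])).as_rotvec()
        print(s.round(1).tolist()+t.round(3).tolist())
E
python3 - <<'E'
from mv import *
b=case(0,-135); print(b); y=np.pi+CY
rows([(*b,150,y),(*b,60,y),(*b,34,y)])
E
```

```text
[524.76924114 -28.62129847]
[-500.3, -388.7, 55.3, -0.001, -0.0, -0.178]
[-500.3, -388.6, 145.3, -0.001, -0.0, -0.178]
[-500.3, -388.6, 171.3, -0.001, -0.0, -0.178]
```

The manual's scale: shifts go in shares of 600 mm and turns go in shares of pi rad. Converting my numbers, -500 mm is -0.8333, -389 mm is -0.6483, -0.178 rad is -0.0567.

Emit:
{"op": "arm_command", "data": {
  "plan": [
    [[-0.8333,-0.6483,0.0917,0,0,-0.0567,0.27],[-0.8333,-0.6483,0.0917,0,0,-0.0567,0.27],[-0.8333,-0.6483,0.0917,0,0,-0.0567,0.27],[-0.8333,-0.6483,0.0917,0,0,-0.0567,0.27],[-0.8333,-0.6483,0.0917,0,0,-0.0567,0.27],[-0.8333,-0.6483,0.0917,0,0,-0.0567,0.27],[-0.8333,-0.6483,0.0917,0,0,-0.0567,0.27],[-0.8333,-0.6483,0.0917,0,0,-0.0567,0.27],[-0.8333,-0.6483,0.0917,0,0,-0.0567,0.27],[-0.8333,-0.6483,0.0917,0,0,-0.0567,0.27],[-0.8333,-0.6483,0.0917,0,0,-0.0567,0.27],[-0.8333,-0.6483,0.0917,0,0,-0.0567,0.27]]
  ],
  "squeeze": 10
}}

```text
time_s: 1.3
ee_pos: [0.5056, 0.0017, 0.1534]
eef_rot: [3.142, -0.0, 2.954]
force: [0.2, 0.5, 0.2]
grip_width: 0.0345
grip_force: 0.0
```

Emit:
{"op": "arm_command", "data": {
  "plan": [
    [[0,0,0,0,0,0,0.27],[0,0,0,0,0,0,0.27],[0,0,0,0,0,0,0.27]]
  ]
}}

```text
time_s: 1.6
ee_pos: [0.5045, 0.0046, 0.1537]
eef_rot: [3.141, -0.0, 2.954]
force: [0.2, 0.5, -0.4]
grip_width: 0.0342
grip_force: 0.0
```

Run:
```python
from mv import *
b=case(0,-135); y=np.pi+CY
o=ctrl.get_obs();print(o['ee_pos'],o['eef_rot'])
rows([(*b,80,y),(*b,34,y)])
im,d,P=cloud("top"); hsv=cv2.cvtColor(im,cv2.COLOR_BGR2HSV).astype(int)
```

```text
[0.50451609 0.00462397 0.15365548] [ 3.14148298e+00 -4.77572309e-04  2.95446056e+00]
[-26.1, -28.9, 73.6, 0.0, -0.0, 0.001]
[-26.1, -28.9, 119.6, 0.0, -0.0, 0.001]
```

Emit:
{"op": "arm_command", "data": {
  "plan": [
    [[-0.0433,-0.0483,0.0833,0,0,0,0.27],[-0.0433,-0.0483,0.1233,0,0,0,0.27],[-0.0433,-0.0483,0.1233,0,0,0,0.27],[-0.0433,-0.0483,0.15,0,0,0,0.27],[-0.0433,-0.0483,0.175,0,0,0,0.27],[-0.0433,-0.0483,0.1983,0,0,0,0.27],[-0.0433,-0.0483,0.1983,0,0,0,0.27],[-0.0433,-0.0483,0.1983,0,0,0,1],[-0.0433,-0.0483,0.1983,0,0,0,1],[-0.0433,-0.0483,0.1983,0,0,0,1],[-0.0433,-0.0483,0.1983,0,0,0,1],[-0.0433,-0.0483,0.1983,0,0,0,1]]
  ],
  "squeeze": 10
}}

```text
time_s: 2.85
ee_pos: [0.5255, -0.029, 0.0354]
eef_rot: [3.141, 0.001, 2.954]
force: [0.1, 6.1, 3.4]
grip_width: 0.0097
grip_force: 10.0
```

Run:
```python
import numpy as np
for a,b,n in ((0,.42,12),(.42,.92,12),(.92,1.42,12),(1.42,1.74,10)):
    t=np.linspace(a,b,n+1)[1:]
    print([[round(225*(np.cos(a)-np.cos(x))),round(-225*(np.sin(x)-np.sin(a)))] for x in t])
```

```text
[[0, -8], [1, -16], [1, -24], [2, -31], [3, -39], [5, -47], [7, -55], [9, -62], [11, -70], [14, -77], [16, -85], [20, -92]]
[[4, -8], [8, -17], [13, -25], [18, -33], [23, -41], [29, -48], [35, -55], [41, -62], [48, -69], [55, -75], [62, -81], [69, -87]]
[[8, -6], [15, -11], [23, -16], [32, -20], [40, -24], [49, -28], [57, -32], [66, -35], [75, -37], [84, -40], [93, -42], [103, -43]]
[[7, -1], [14, -2], [21, -2], [29, -2], [36, -3], [43, -2], [50, -2], [57, -1], [65, 0], [72, 1]]
```

In the tool's units: -92 mm is -0.1533, -85 mm is -0.1417.

Emit:
{"op": "arm_command", "data": {
  "plan": [
    [[0,0.0017,-0.0133,0,0,0,1],[0,0.0033,-0.0267,0,0,0,1],[0,0.0033,-0.04,0,0,0,1],[0,0.005,-0.0517,0,0,0,1],[0,0.0067,-0.065,0,0,0,1],[0,0.01,-0.0783,0,0,0,1],[0,0.0133,-0.0917,0,0,0,1],[0,0.0167,-0.1033,0,0,0,1],[0,0.02,-0.1167,0,0,0,1],[0,0.025,-0.1283,0,0,0,1],[0,0.0283,-0.1417,0,0,0,1],[0,0.035,-0.1533,0,0,0,1]]
  ]
}}

```text
time_s: 4.05
ee_pos: [0.5289, -0.0092, 0.1275]
eef_rot: [-3.14, -0.0, 2.954]
force: [-2.5, -11.3, 4.3]
grip_width: 0.0098
grip_force: 10.0
```

In the tool's units: -87 mm is -0.145, -81 mm is -0.135.

Emit:
{"op": "arm_command", "data": {
  "plan": [
    [[0,0.005,-0.015,0,0,0,1],[0,0.0117,-0.0283,0,0,0,1],[0,0.02,-0.0417,0,0,0,1],[0,0.0283,-0.055,0,0,0,1],[0,0.0367,-0.0683,0,0,0,1],[0,0.0467,-0.08,0,0,0,1],[0,0.0567,-0.0917,0,0,0,1],[0,0.0667,-0.1033,0,0,0,1],[0,0.0783,-0.115,0,0,0,1],[0,0.09,-0.125,0,0,0,1],[0,0.1017,-0.135,0,0,0,1],[0,0.1133,-0.145,0,0,0,1]]
  ]
}}

```text
time_s: 5.25
ee_pos: [0.5419, 0.0577, 0.2151]
eef_rot: [-3.141, 0.001, 2.953]
force: [-2.2, -3.4, 3.1]
grip_width: 0.0098
grip_force: 10.0
```

In the tool's units: 103 mm is 0.1717, 93 mm is 0.155.

Emit:
{"op": "arm_command", "data": {
  "plan": [
    [[0,0.0133,-0.01,0,0,0,1],[0,0.025,-0.0183,0,0,0,1],[0,0.0383,-0.0267,0,0,0,1],[0,0.0533,-0.0333,0,0,0,1],[0,0.0667,-0.04,0,0,0,1],[0,0.0817,-0.0467,0,0,0,1],[0,0.095,-0.0533,0,0,0,1],[0,0.11,-0.0583,0,0,0,1],[0,0.125,-0.0617,0,0,0,1],[0,0.14,-0.0667,0,0,0,1],[0,0.155,-0.07,0,0,0,1],[0,0.1717,-0.0717,0,0,0,1]]
  ]
}}

```text
time_s: 6.45
ee_pos: [0.561, 0.16, 0.2571]
eef_rot: [3.141, 0.0, 2.954]
force: [-3.1, -1.0, 7.5]
grip_width: 0.0094
grip_force: 10.0
```

In the tool's units: 71 mm is 0.1183, 65 mm is 0.1083.

Emit:
{"op": "arm_command", "data": {
  "plan": [
    [[0,0.0117,-0.0017,0,0,0,1],[0,0.0233,-0.0033,0,0,0,1],[0,0.035,-0.0033,0,0,0,1],[0,0.0483,-0.0033,0,0,0,1],[0,0.06,-0.005,0,0,0,1],[0,0.0717,-0.0033,0,0,0,1],[0,0.0833,-0.0033,0,0,0,1],[0,0.095,-0.0017,0,0,0,1],[0,0.1083,0,0,0,0,1],[0,0.1183,0.0017,0,0,0,1]]
  ]
}}

```text
time_s: 7.45
ee_pos: [0.5742, 0.2296, 0.2554]
eef_rot: [-3.142, -0.0, 2.954]
force: [-2.2, -0.1, -0.6]
grip_width: 0.0091
grip_force: 10.0
```

In the tool's units: -80 mm is -0.1333, -50 mm is -0.0833.

Emit:
{"op": "arm_command", "data": {
  "plan": [
    [[0,0.0017,0,0,0,0,1],[0,0.0033,0,0,0,0,1],[0,0.0033,0,0,0,0,0.2],[0,0.0033,0,0,0,0,0.2],[0,0.0033,0,0,0,0,0.2],[0,0.0033,0,0,0,0,0.2],[0,0.0033,-0.0333,0,0,0,0.2],[0,0.0033,-0.0833,0,0,0,0.2],[0,0.0033,-0.1333,0,0,0,0.2],[0,0.0033,-0.1333,0,0,0,0.2]]
  ]
}}

```text
time_s: 8.45
ee_pos: [0.5753, 0.231, 0.3402]
eef_rot: [3.138, 0.006, 2.954]
force: [0.1, 0.1, -0.9]
grip_width: 0.0376
grip_force: 0.0
```

Run:
```python
from h import *
im,d,P=cloud("scene"); cv2.imwrite("pics/scene1.png",im); np.savez("scene1.npz",im=im,d=d,P=P)
im,d,P=cloud("top"); cv2.imwrite("pics/top1.png",im);np.savez("top1.npz",im=im,d=d,P=P)
```

```text
(no output)
```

View pics/scene1.png

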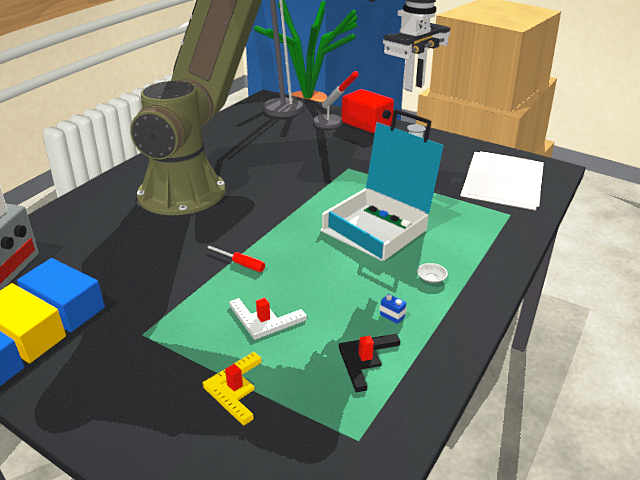

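View pics/top1.png

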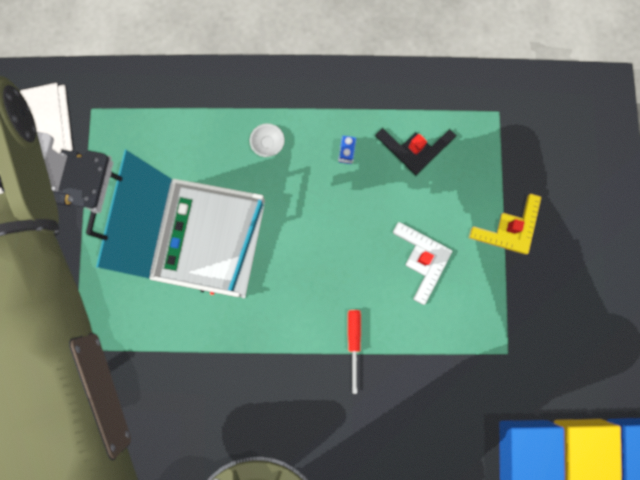

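The cover stands open on its stop in the scene view (405,170). In the top view the case interior shows the side panel sprung inward, with its pivot corner at (262,197). The square is untouched at (426,258).

Run:
```python
from mv import *
c,s=np.cos(CY),np.sin(CY)
for n in ("top1","scene1"):
    f=np.load(n+".npz"); P=f['P']*1000; ok=f['d']>0
    p=P[ok]; q=(p[:,:2]-CASE)@np.array([[c,-s],[s,c]]); z=p[:,2]
    m=(z>42)&(z<56)
    for lo,hi in ((-70,-30),(-30,20),(20,60)):
        a=q[m&(q[:,1]>lo)&(q[:,1]<hi)&(abs(q[:,0]-97)<14),0]; b=q[m&(q[:,1]>lo)&(q[:,1]<hi)&(abs(q[:,0]+97)<14),0]
        print(n,lo,"rear x",np.percentile(a,[3,50,97]).round(1),len(a),"front",np.percentile(b,[3,50,97]).round(1) if len(b) else 0)
    for lo,hi in ((-80,-50),(-50,0),(0,50),(50,88)):
        a=q[m&(q[:,0]>lo)&(q[:,0]<hi)&(q[:,1]<-50)&(q[:,1]>-100),1]
        print("side y",lo,np.percentile(a,[3,50,97]).round(1) if len(a) else 0,len(a))
    print(np.median(z[m&(abs(q[:,0]-97)<4)&(abs(q[:,1])<70)]))
rows([(515,-322,120,2.631),(515,-322,21,2.631)])
```

```text
top1 -70 rear x [ 95.2  98.2 101.7] 74 front [-98.6 -95.3 -84.6]
top1 -30 rear x [ 94.8  97.9 101.2] 96 front [-99.2 -96.5 -93.6]
top1 20 rear x [ 93.8  97.4 100.8] 71 front [-99.6 -96.7 -93.9]
side y -80 [-72.8 -69.1 -65.2] 57
side y -50 [-78.3 -73.9 -69.4] 97
side y 0 [-84.5 -79.8 -75.2] 98
side y 50 [-88.6 -84.6 -80.2] 71
48.522364321183396
scene1 -70 rear x [ 94.7  99.1 102.5] 45 front [-98.3 -93.9 -84.6]
scene1 -30 rear x [ 94.2  99.2 103. ] 47 front [-101.4  -94.7  -90.9]
scene1 20 rear x [ 92.9  97.8 100.7] 34 front [-102.   -95.5  -91. ]
side y -80 [-75.4 -70.8 -64.8] 41
side y -50 [-80.4 -75.1 -69.7] 60
side y 0 [-85.2 -80.4 -73.8] 67
side y 50 [-90.3 -85.3 -80.6] 57
46.872226537212846
[-44.5, -554.2, 215.6, 0.0, 0.001, 0.323]
[-44.5, -554.3, 314.6, 0.0, 0.001, 0.323]
```

In the tool's units: -554 mm is -0.9233, 215 mm is 0.3583, 0.323 rad is 0.1028.

Emit:
{"op": "arm_command", "data": {
  "plan": [
    [[-0.0733,-0.9233,0.3583,0,0,0.1028,-1],[-0.0733,-0.9233,0.3583,0,0,0.1028,-1],[-0.0733,-0.9233,0.3583,0,0,0.1028,-1],[-0.0733,-0.9233,0.3583,0,0,0.1028,-1],[-0.0733,-0.9233,0.3583,0,0,0.1028,-1],[-0.0733,-0.9233,0.3583,0,0,0.1028,-1],[-0.0733,-0.9233,0.3583,0,0,0.1028,-1],[-0.0733,-0.9233,0.3583,0,0,0.1028,-1],[-0.0733,-0.9233,0.3583,0,0,0.1028,-1],[-0.0733,-0.9233,0.3583,0,0,0.1028,-1],[-0.0733,-0.9233,0.3583,0,0,0.1028,-1],[-0.0733,-0.9233,0.3583,0,0,0.1028,-1]]
  ]
}}

```text
time_s: 9.75
ee_pos: [0.513, -0.3233, 0.1184]
eef_rot: [3.141, -0.002, 2.63]
force: [0.3, 0.8, 0.3]
grip_width: 0.0936
grip_force: 0.0
```

Emit:
{"op": "arm_command", "data": {
  "plan": [
    [[0,0,0,0,0,0,-1],[0,0,0,0,0,0,-1],[0,0,0,0,0,0,-1]]
  ]
}}

```text
time_s: 10.05
ee_pos: [0.5144, -0.3207, 0.1206]
eef_rot: [3.141, -0.0, 2.632]
force: [-0.4, -0.7, 0.5]
grip_width: 0.0937
grip_force: 0.0
```

```bash
sed -i 's/\[550,104.\]); CY=-0.188/[551,103.]); CY=-0.196/' mv.py
python3 - <<'E'
from mv import *
rows([(515,-322,80,2.631),(515,-322,21,2.631)])
E
```

```text
[-1.1, -0.9, 40.6, 0.0, -0.0, 0.001]
[-1.2, -0.9, 99.6, 0.0, -0.0, 0.001]
```

In the tool's units: 99 mm is 0.165, 90 mm is 0.15.

Emit:
{"op": "arm_command", "data": {
  "plan": [
    [[-0.0017,0.0017,0.0667,0,0,0,-1],[-0.0017,0.0017,0.1167,0,0,0,-1],[-0.0017,0.0017,0.15,0,0,0,-1],[-0.0017,0.0017,0.165,0,0,0,-1],[-0.0017,0.0017,0.165,0,0,0,-1],[-0.0017,0.0017,0.165,0,0,0,1],[-0.0017,0.0017,0.165,0,0,0,1],[-0.0017,0.0017,0.165,0,0,0,1],[-0.0017,0.0017,0.165,0,0,0,1],[-0.0017,0.0017,0.165,0,0,0,1],[-0.0017,0.0017,0.165,0,0,0,1],[-0.0017,0.0017,0.165,0,0,0,1]]
  ],
  "squeeze": 20
}}

```text
time_s: 11.25
ee_pos: [0.5157, -0.3213, 0.0217]
eef_rot: [-3.142, -0.0, 2.631]
force: [-0.3, -0.2, 0.7]
grip_width: 0.0417
grip_force: 0.0
```

In the tool's units: -120 mm is -0.2, -100 mm is -0.1667.

Emit:
{"op": "arm_command", "data": {
  "plan": [
    [[0,0,0,0,0,0,1],[0,0,0,0,0,0,1],[0,0,0,0,0,0,1],[0,0,-0.0333,0,0,0,1],[0,0,-0.0833,0,0,0,1],[0,0,-0.1667,0,0,0,1],[0,0,-0.2,0,0,0,1],[0,0,-0.2,0,0,0,1],[0,0,-0.2,0,0,0,1]]
  ],
  "squeeze": 55
}}

```text
time_s: 12.15
ee_pos: [0.5154, -0.321, 0.1406]
eef_rot: [3.141, -0.001, 2.631]
force: [-0.9, 0.7, -1.6]
grip_width: 0.0216
grip_force: 54.9
```

Run:
```python
from mv import *
from fit import fit
print(ctrl.get_obs()['eef_rot'])
im,d,P=cloud("top"); cv2.imwrite("pics/top2.png",im)
im,d,P=cloud("scene"); cv2.imwrite("pics/scene2.png",im); P=P*1000
e=ctrl.get_obs()['ee_pos']*1000
hsv=cv2.cvtColor(im,cv2.COLOR_BGR2HSV).astype(int); S,V=hsv[...,1],hsv[...,2]
for n,(im,d,P) in (("scene",(im,d,P)),):
    w=(d>0)&(S<60)&(V>110)&(abs(P[...,2]-e[2]+6)<12)&(np.hypot(P[...,0]-e[0],P[...,1]-e[1])<115)
    b=fit(P[w][:,:2],e[:2]); print(w.sum(),np.median(P[w][:,2]),b.x,b.x[2]-2*np.pi,b.fun,e)
    for lo in range(-60,70,20):
        t=P[w]; k=abs(t[:,0]-e[0]-lo)<10
        if k.sum(): print(lo,np.median(t[k][:,2]).round(1),k.sum())
```

```text
[ 3.14147119e+00 -1.17476565e-03  2.63077362e+00]
1167 131.25064941842513 [ 513.98642227 -323.09544389    5.77118478] -0.5120005272850348 0.38087464693587214 [ 515.06873914 -320.82469794  139.62908471]
-60 131.8 87
-40 131.9 97
-20 131.1 120
0 130.9 144
20 131.1 241
40 131.0 226
60 130.9 167
```

View pics/scene2.png

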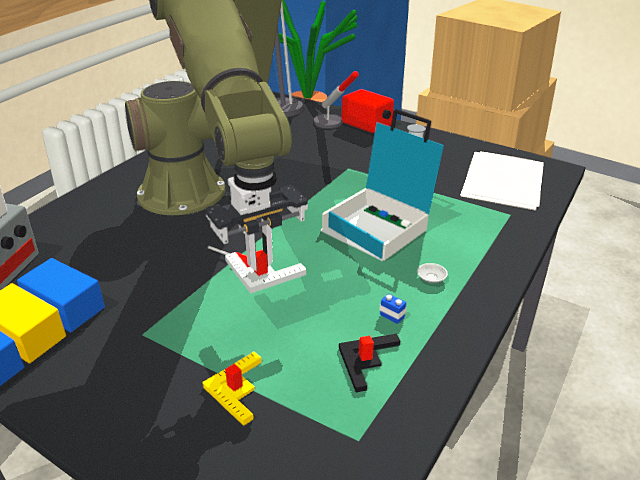

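The square is held level by its red post at (258,262), and the cover is still open.

Run:
```python
from mv import *
y=np.pi+CY
rows([(*case(42,-20),140,y),(*case(42,-20),80,y),(*case(42,-20),58,y)])
```

```text
[129.7, 381.3, 0.2, 0.001, -0.003, -0.315]
[129.5, 381.3, 60.2, 0.001, -0.003, -0.315]
[129.5, 381.3, 82.2, 0.001, -0.003, -0.315]
```

In the tool's units: 381 mm is 0.635, 130 mm is 0.2167, -0.315 rad is -0.1003.

Emit:
{"op": "arm_command", "data": {
  "plan": [
    [[0.0217,0.0633,0,0,0,-0.0102,1],[0.0433,0.1267,0,0,0,-0.0204,1],[0.065,0.1917,0,0,0,-0.0302,1],[0.0867,0.255,0,0,0,-0.0404,1],[0.1083,0.3183,0,0,0,-0.0503,1],[0.13,0.3817,0,0,0,-0.0605,1],[0.1517,0.445,0,0,0,-0.07,1],[0.1733,0.5083,0,0,0,-0.0805,1],[0.1917,0.5667,0,0,0,-0.0907,1],[0.2083,0.6083,0,0,0,-0.1003,1],[0.2167,0.635,0,0,0,-0.1003,1],[0.2167,0.635,0,0,0,-0.1003,1]]
  ]
}}

```text
time_s: 13.45
ee_pos: [0.5884, 0.076, 0.1405]
eef_rot: [-3.141, -0.002, 2.947]
force: [-0.6, -1.0, -1.4]
grip_width: 0.0212
grip_force: 54.9
```

Emit:
{"op": "arm_command", "data": {
  "plan": [
    [[0,0,0,0,0,0,1],[0,0,0,0,0,0,1],[0,0,0,0,0,0,1]]
  ]
}}

```text
time_s: 13.75
ee_pos: [0.5886, 0.0736, 0.1417]
eef_rot: [-3.142, -0.0, 2.944]
force: [0.4, -0.4, -1.8]
grip_width: 0.0213
grip_force: 54.9
```

Run:
```python
from mv import *
from fit import fit
im,d,P=cloud("scene"); P=P*1000
o=ctrl.get_obs(); e=o['ee_pos']*1000; print(e,o['eef_rot'],o['force'])
hsv=cv2.cvtColor(im,cv2.COLOR_BGR2HSV).astype(int); S,V=hsv[...,1],hsv[...,2]
w=(d>0)&(S<60)&(V>110)&(abs(P[...,2]-e[2]+8)<12)&(np.hypot(P[...,0]-e[0],P[...,1]-e[1])<115)
b=fit(P[w][:,:2],e[:2]); print(w.sum(),np.median(P[w][:,2]),b.x,b.x[2]-2*np.pi,b.fun)
y=np.pi+CY
rows([(*case(42,-20),80,y),(*case(42,-20),58,y)])
```

```text
[588.59858719  73.72221081 141.76316023] [-3.14155097e+00  5.58102803e-05  2.94442207e+00] [-0.27440615  0.58594085 -1.47389513]
737 131.55347930569062 [587.55351192  70.26871553   6.09959825] -0.1835870527781136 0.47169571016888545
[0.6, 1.4, 61.8, -0.0, 0.0, -0.001]
[0.6, 1.4, 83.8, -0.0, 0.0, -0.001]
```

In the tool's units: 84 mm is 0.14, 78 mm is 0.13.

Emit:
{"op": "arm_command", "data": {
  "plan": [
    [[0,0.0017,0.0333,0,0,0,1],[0,0.0017,0.0667,0,0,0,1],[0,0.0017,0.0917,0,0,0,1],[0,0.0017,0.1167,0,0,0,1],[0,0.0017,0.13,0,0,0,1],[0,0.0017,0.14,0,0,0,1],[0,0.0017,0.14,0,0,0,1],[0,0.0017,0.14,0,0,0,1]]
  ]
}}

```text
time_s: 14.6
ee_pos: [0.5891, 0.0757, 0.0582]
eef_rot: [3.141, 0.001, 2.946]
force: [-0.4, -0.7, -1.2]
grip_width: 0.0215
grip_force: 54.9
```

In the tool's units: -16 mm is -0.0267, -15 mm is -0.025.

Emit:
{"op": "arm_command", "data": {
  "plan": [
    [[0,-0.005,0,0,0,0,1],[0,-0.01,0,0,0,0,1],[0,-0.015,0,0,0,0,1],[0,-0.02,0,0,0,0,1],[0,-0.025,0,0,0,0,1],[0,-0.0267,0,0,0,0,1],[0,-0.0267,0,0,0,0,1],[0,-0.0267,0,0,0,0,1]]
  ]
}}

```text
time_s: 15.4
ee_pos: [0.5857, 0.06, 0.0577]
eef_rot: [3.142, 0.0, 2.946]
force: [0.3, 1.9, -0.7]
grip_width: 0.0218
grip_force: 55.0
```

In the tool's units: 27 mm is 0.045, 25 mm is 0.0417.

Emit:
{"op": "arm_command", "data": {
  "plan": [
    [[0,0,0.0083,0,0,0,1],[0,0,0.0167,0,0,0,1],[0,0,0.0233,0,0,0,1],[0,0,0.03,0,0,0,1],[0,0,0.0367,0,0,0,1],[0,0,0.0417,0,0,0,1],[0,0,0.045,0,0,0,1],[0,0,0.045,0,0,0,1],[0,0,0.045,0,0,0,1]]
  ]
}}

```text
time_s: 16.3
ee_pos: [0.5857, 0.0599, 0.0308]
eef_rot: [-3.142, -0.0, 2.946]
force: [-0.4, 1.6, -1.8]
grip_width: 0.0217
grip_force: 55.0
```

In the tool's units: -8 mm is -0.0133, -7 mm is -0.0117.

Emit:
{"op": "arm_command", "data": {
  "plan": [
    [[-0.0033,-0.0017,0,0,0,0,1],[-0.0067,-0.0033,0,0,0,0,1],[-0.01,-0.005,0,0,0,0,1],[-0.0117,-0.0067,0,0,0,0,1],[-0.0133,-0.0067,0,0,0,0,1],[-0.0133,-0.0067,0,0,0,0,1],[-0.0133,-0.0067,0,0,0,0,1]]
  ]
}}

```text
time_s: 17.0
ee_pos: [0.5929, 0.0544, 0.0308]
eef_rot: [3.142, 0.0, 2.946]
force: [1.4, 2.4, -2.9]
grip_width: 0.0212
grip_force: 54.9
```

Run:
```python
from mv import *
y=np.pi+CY
o=ctrl.get_obs(); print(o['ee_pos'],o['eef_rot'],o['force'],o['moment'])
rows([(*case(52,-42),31,y)])
```

```text
[0.59286634 0.0544414  0.03077555] [3.14154835e+00 3.38407798e-04 2.94584437e+00] [ 1.40049377  2.38498506 -2.90585397] [ 0.49812708 -0.24701559 -0.18945214]
[-1.5, -2.5, -0.2, 0.0, 0.0, 0.0]
```

In the tool's units: -2.5 mm is -0.0042, -2 mm is -0.0033.

Emit:
{"op": "arm_command", "data": {
  "plan": [
    [[0,-0.0017,0,0,0,0,1],[0,-0.0033,0,0,0,0,1],[0,-0.0042,0,0,0,0,1],[0,-0.0042,0,0,0,0,1],[0,-0.0042,0,0,0,0,1]]
  ]
}}

```text
time_s: 17.5
ee_pos: [0.5923, 0.0533, 0.0309]
eef_rot: [3.14, 0.0, 2.947]
force: [2.4, 10.6, -0.5]
grip_width: 0.0218
grip_force: 54.9
```

In the tool's units: -1.5 mm is -0.0025, -1 mm is -0.0017.

Emit:
{"op": "arm_command", "data": {
  "plan": [
    [[-0.0017,0,0,0,0,0,1],[-0.0025,0,0,0,0,0,1],[-0.0025,0,0,0,0,0,1],[-0.0025,0,0,0,0,0,1]]
  ]
}}

```text
time_s: 17.9
ee_pos: [0.5936, 0.0531, 0.0307]
eef_rot: [3.14, -0.001, 2.947]
force: [0.4, 12.5, -1.2]
grip_width: 0.0216
grip_force: 54.9
```

Emit:
{"op": "arm_command", "data": {
  "plan": [
    [[-0.0017,0,0,0,0,0,1],[-0.0017,0,0,0,0,0,1],[-0.0017,0,0,0,0,0,1]]
  ]
}}

```text
time_s: 18.2
ee_pos: [0.5945, 0.0529, 0.0307]
eef_rot: [3.14, -0.001, 2.947]
force: [0.8, 11.6, -1.6]
grip_width: 0.022
grip_force: 54.9
```

In the tool's units: -1 mm is -0.0017.

Emit:
{"op": "arm_command", "data": {
  "plan": [
    [[-0.0017,0,0,0,0,0,1],[-0.0017,0,0,0,0,0,1],[-0.0017,0,0,0,0,0,1]]
  ]
}}

```text
time_s: 18.5
ee_pos: [0.5953, 0.0527, 0.0306]
eef_rot: [3.14, -0.001, 2.947]
force: [-0.8, 11.2, -0.3]
grip_width: 0.0215
grip_force: 54.9
```

In the tool's units: -1 mm is -0.0017.

Emit:
{"op": "arm_command", "data": {
  "plan": [
    [[-0.0017,0,0,0,0,0,1],[-0.0017,0,0,0,0,0,1],[-0.0017,0,0,0,0,0,1]]
  ]
}}

```text
time_s: 18.8
ee_pos: [0.5954, 0.0526, 0.0304]
eef_rot: [3.14, -0.003, 2.947]
force: [-8.0, 12.7, 1.9]
grip_width: 0.0218
grip_force: 54.9
```

In the tool's units: -1 mm is -0.0017.

Emit:
{"op": "arm_command", "data": {
  "plan": [
    [[-0.0017,0,0,0,0,0,1],[-0.0017,0,0,0,0,0,1],[-0.0017,0,0,0,0,0,1]]
  ]
}}

```text
time_s: 19.1
ee_pos: [0.5955, 0.0526, 0.0301]
eef_rot: [3.141, -0.006, 2.947]
force: [-12.1, 12.7, 4.2]
grip_width: 0.022
grip_force: 54.9
```

Emit:
{"op": "arm_command", "data": {
  "plan": [
    [[0,0,0,0,0,0,1],[0,0,0,0,0,0,1],[0,0,0,0,0,0,1],[0,0,0,0,0,0,1],[0,0,0,0,0,0,1]]
  ]
}}

```text
time_s: 19.6
ee_pos: [0.5955, 0.0526, 0.0301]
eef_rot: [3.141, -0.006, 2.947]
force: [-12.6, 13.6, 2.7]
grip_width: 0.0212
grip_force: 54.9
```

Run:
```python
from mv import *
im,d,P=cloud("scene"); im2,d2,P2=cloud("top")
c,s=np.cos(CY),np.sin(CY)
for n,Q,dd in (("scene",P,d),("top",P2,d2)):
    p=Q[dd>0]*1000; q=(p[:,:2]-CASE)@np.array([[c,-s],[s,c]]); z=p[:,2]; m=(z>42)&(z<56)
    for lo,hi in ((-90,-60),(-60,-30),(-30,10),(60,90)):
        a=q[m&(q[:,0]>lo)&(q[:,0]<hi)&(q[:,1]<-55)&(q[:,1]>-105),1]
        print(n,"side y",lo,np.percentile(a,[3,50,97]).round(1) if len(a)>5 else 0,len(a))
v=np.vstack([cv2.resize(im[150:280,290:470],(700,505))]); cv2.imwrite("pics/s3.png",v); cv2.imwrite("pics/t3.png",cv2.resize(im2[150:320,120:300],(600,566)))
o=ctrl.get_obs(); print(o['force'],o['time_s'])
```

```text
scene side y -90 [-94.1 -91.1 -82.5] 44
scene side y -60 [-93.2 -89.7 -83.2] 40
scene side y -30 [-93.4 -89.1 -81.9] 57
scene side y 60 [-91.7 -86.5 -57.7] 55
top side y -90 [-91.7 -88.6 -85.5] 54
top side y -60 [-91.1 -88.2 -85. ] 59
top side y -30 [-90.6 -87.7 -84.4] 75
top side y 60 0 0
[-11.46457714  12.59021663   2.9802678 ] 19.7
```

View pics/s3.png

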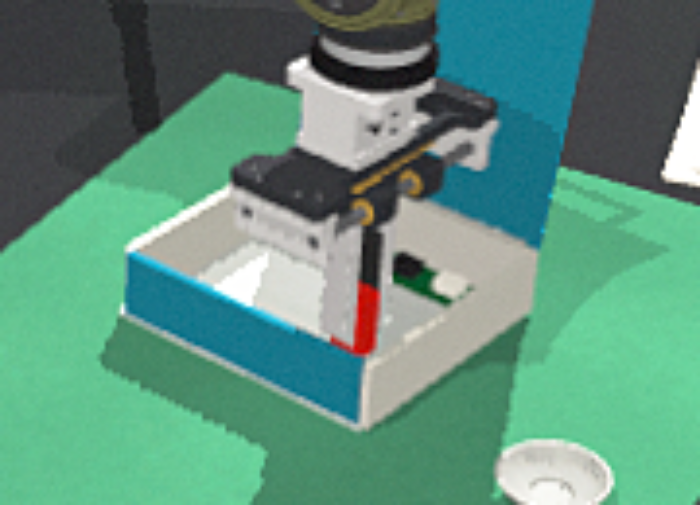

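View pics/t3.png

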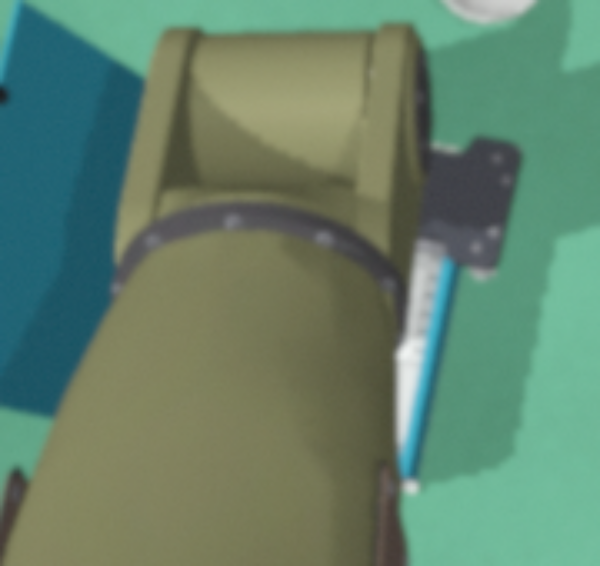

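The close-ups show the side panel straight along the case edge, with the square's leg against it (top crop, 425–445, 250–480). The fingers are on the post, clear of the panel, and the cover is still open. The measured force is about 14 N on the rear panel and 10 N on the side panel.

```bash
python3 -c "
from station import ctrl
print(ctrl.hand_in())"
```

```text
the job is handed in; nothing more can be done
None
```

I handed the job in at about 20 s: the cover rests open on its stop, and the square is held pressed into the corner with about 14 N on the rear panel and 10 N on the side panel; no verdict came back.

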